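Clamp the developer bottle and take off its push-and-turn safety cap

ROBOT

A 6-joint arm with a two-finger parallel gripper is mounted at the origin on a cart in front of the work surface, level with it; the furniture and walls round the work are solid. World frame = base frame: x ahead of the robot, y to its left, z up, the work surface at z = 0. Lengths are in m, angles in rad, forces in N, time in s.
With the tool pointing down it reaches from about 0.35 to 0.975 m from the base axis. Payload 4.9 kg.
Tool frame: the origin (TCP) lies on the centre line of the jaws, within the pads' length; the fingertips stand ahead of it and the grasp point (between the pads) is the TCP (manip.tip_extent is the z of the fingertips in the tool frame, in m); z points along the fingers, y is the line along which they close (so a half turn about z gives the same grasp; the last joint's range is limited). The gripper opens to 85 mm and grips with 20 to 120 N. Pads are 22 mm wide; open, the fingers measure 114 mm over their backs; the gripper's body (76 mm by 85 mm) begins 54 mm behind the grasp point. The pads swing forward as they close: fully open they stand 13 mm farther back than shut.
Start: joints at [0.999, 0.053, 1.613, -0, 1.476, -0.119], TCP at [0.273, 0.562, 0.25] pointing down, gripper open.
Joint ranges: [-3.01, 3.01], [-1.01, 2.22], [0.06, 2.58], [-1.02, 4.17], [0.09, 2.62], [-3.14, 3.14]. Speed limits (rad/s): [2.57, 2.57, 3.14, 3.14, 3.14, 3.14].

INTERFACE

Orientations are given as a unit quaternion [w, x, y, z].
In Python, from plant import manip gives the robot as it stands. The module is installed in compiled form; this text tells all that it offers.
- The arm moves only by the tool hand_motion, called after "Request:" by a JSON object that holds its "name" and its "arguments". Schema: {"type":"object","properties":{"offsets":{"type":"array","items":{"type":"array","items":{"type":"array","items":{"type":"number"},"minItems":7,"maxItems":7},"minItems":1,"maxItems":5},"minItems":1,"maxItems":1},"only":{"type":"string"},"quiet":{"type":"boolean"},"lines":{"type":"string"}},"required":["offsets"],"additionalProperties":false}. offsets is a list that holds a single list of rows (three levels of brackets), with 1 to 5 rows, each of 7 numbers: the opening from 0.0 (shut) to 1.0 (fully open), then dx, dy, dz in shares of the most that a row can go, 1 being 62.5 mm, then a rotation vector rx, ry, rz in units of 0.25 rad; each row shifts and turns the commanded pose from where the row before left it, along the tool's axes as they then stand; what a row does not reach is not made up. A row lasts 1/8 s, in which the tool goes at most 0.0625 m and 0.188 rad, less where a joint would pass 70% of its speed; a pose out of reach is approached as far as the arm can. The fingers move at their own pace and stop on an object; the grip force is fixed at half the most. Time passes only in rows, so rows that do not move let the fingers close. The tool returns the time, the measured TCP pose, the force, the opening and the grip force at its end. only (a regular expression) keeps the lines of the reply that match it, lines (a string "A,B") keeps lines A to B, and quiet returns only ok. Input that does not fit is refused with a message, and nothing moves.
- manip.state(): the state, without advancing time (a new reading comes with each control period).
- manip.grab_frame(name): name is "side" or "top"; returns (picture, depth): 384x512x3 uint8, red, green, blue; 384x512 float32, m along the optical axis (not along the pixel's ray), 0 where there is no reading.
- manip.camera_params(name): a dict with "intrinsics" (3x3 intrinsics, pixels), "xyz" and "orientation" of the camera in the world. Camera axes: x right, y down, z forward; pixel columns grow to the right and rows downward; lengths in m; the calibration is good to about 2 mm. A picture is of the moment at which its call begins. camera_params takes no time and is no camera call.
- manip.job_done(): hands the job in; it is judged then, once.
Trained networks look in the newest picture that a camera, given by its name, has taken for a name from the list of things; names that differ only in an ending like _2 or _b are one class to them, and where a whole thing is asked for, a point or a joint stands for the part that bears it (a point fixed in the world has none). Each returns a list of dicts, best first, with "conf" (0 to 1); they miss things now and then, are a little off and sometimes report something else, mostly with a low value. They report only what shows in the picture. A call takes as long as a camera call. They do not tell look-alikes from the thing itself.
- manip.look_for(camera, query): "extent" ([left, top, right, bottom] in pixels, round what is visible of it).
- manip.outline_of(camera, query): "region" (384x512 bool, what is visible of it) and "extent" ([left, top, right, bottom] in pixels, round what is visible of it).
- manip.mark_of(camera, query): "centre" ([row, column] in pixels: a listed point, or the origin of a listed thing).
The state is a dict: "time": time; "joint_pos": joint angles; "joint_vel": joint speeds; "joint_efforts": joint torques, N m; "tool_pos": TCP position; "tool_rot": TCP orientation; "contact_force": force on the tool from outside, world axes, zero at the start; "ft_torque": the same for the moment, N m; "gripper_width": opening from 0.0 (shut) to 1.0 (fully open); "grasp_force": force on a finger pad.
Only numpy, scipy, OpenCV 4.12 (cv2) and the standard library are available. Lean on these libraries where they do the work, as an engineer would, in place of code of your own. Each camera call takes 0.05 s, during which the arm holds its last target. There are 200 camera calls.

TASK

The developer is about to be measured out: its bottle stands loose in the bench bottle clamp with the clamp's gate still open. Swing the gate fully shut by its yellow handle, so that the bottle cannot turn, and only then press the orange safety cap down against its spring, twist it anticlockwise (seen from above) while it is held down until it comes free, and lift it straight off. Finish while still holding the cap in the gripper, upright and still, about 5 cm above the open mouth; the bottle stays standing in the shut clamp, nothing is put down, and the other things on the table stay where they are.

Things in the scene. Friction and masses are not known exactly. Their poses are not given: they have to be found in the camera images.
- clamp: Bench bottle clamp screwed to the table (does not move): dark grey base plate 150 x 160 x 8 mm, back plate on its +x side 110 mm wide, 83 mm high. Origin: at table height under the middle of the bottle's place; z up. The bottle stands on the plate (z = 8 mm) between the back plate's pad (face at x = +29 mm) and the gate on the -x side.
- gate (a joint): The clamp's gate, a flat steel arm that swings level about the pin at gate_hinge. Value in rad: 0 = fully shut (hard stop; arm along the clamp's -y, it pushes the bottle back to within 2 mm of the back pad); grows as it opens towards the clamp's -x side; starts at 1.05 to 1.5. Stiff: stays where it is left, takes about 3 N at the handle. Shutting turns it anticlockwise seen from above.
- gate_hinge (a point): Point on the axis of the gate's upright hinge pin, 60 mm over the table, at clamp-frame x = -38, y = +66 mm (pin top 108 mm, gate arm top 75 mm over the table). The handle runs on a level circle of radius 150 mm about it.
- gate_handle (a point): On the axis of the gate's upright round yellow handle, 20 mm thick, whose gripping part reaches from 84 to 154 mm over the table; the point is 119 mm over the table. In the clamp frame it stands at x = -38 - 150 sin(g), y = 66 - 150 cos(g) mm for gate value g; shut, it is 92 mm from the bottle's axis. Grip it from above (it may turn in the fingers) or push it from the side.
- bottle: Half-litre white plastic developer bottle with a purple label, oblong: 55 mm along x, 85 mm along y, body 100 mm high, shoulder up to 118 mm, about 0.3 to 0.6 kg, loose in the clamp. Origin: centre of its underside; z up.
- bottle_mouth (a point): Centre of the bottle's open mouth (rim of the neck, 28 mm wide), 158 mm above its underside.
- cap: Orange ribbed round safety cap, 48 mm across, 34 mm high, 40 g, white arrows on top. Origin: centre of its lower edge, z up; locked, it is 146 mm over the table, x axis along the bottle's x. Three hooks inside sit under three lugs of the neck: locked, it neither turns nor lifts. Pushed down 4 mm or more it turns anticlockwise (+z); free to lift at 43 to 80 degrees (aim at 60).
- cap_grip (a point): On the cap's axis, 18 mm above its lower edge: the height to grip (fingertips may reach 12 mm below the lower edge). Keep the cap pushed down till it has turned at least 43 degrees; it meets a stop at 84. Clockwise is blocked.
- cap_liner (a joint): Sprung sealing disc inside the cap that pushes it up from the bottle's rim. Value in m: about 0.001 locked at rest, 0.005 when the cap is pushed down far enough to turn, 0.008 at the stop, 0 with the cap off. Takes about 9 N at 0.005 and 12 N at 0.008.
- dye_bowl_2: Bystander: pink dye-mixing bowl with a short handle, 124 x 144 x 63 mm. Origin: centre of its underside.
- brush: Bystander: black tint brush lying flat, 210 mm long, 48 mm wide. Origin: centre of its underside.
- applicator: Bystander: small white bottle with a pointed nozzle and purple label, 36 mm across, 124 mm high. Origin: centre of its underside.
- tape: Bystander: roll of black tape lying flat, 62 mm across, 19 mm high. Origin: centre of its underside.
- cream: Bystander: round blue pot with light lid, 58 mm across, 37 mm high. Origin: centre of its underside.
Mind the look-alikes: they are no part of the job. What is shaped like the cap but black is not meant.

How it is judged:
By the outcome, as a careful person would: the job done as asked, in the order asked, and still so for the second after the job is handed in, while the arm keeps its last pose, push and grip.
It also fails if it takes over 58 s, if anything falls off the work surface, if the arm or the gripper's body presses on something with over 40 N, if the wrist force passes 120 N, or if a joint passes its speed limit or range.

## Working session

There is one attempt and no reset: what is moved stays moved. The work goes in short steps, Python scripts to look and compute and a tool call to move; the robot and the scene stay as the last step left them, time stands still between calls to the robot, and variables do not carry over. Pictures are saved under pics/ and viewed, at most 10 in all, crops included, and the job is handed in when it is done.

```bash
mkdir -p pics
```

Create h.py:
```python
import numpy as np, cv2
from scipy.spatial.transform import Rotation as R
from plant import manip
def q2R(q): return R.from_quat([q[1],q[2],q[3],q[0]]).as_matrix()
def cam(n):
    p=manip.camera_params(n); return np.array(p["intrinsics"]),np.array(p["xyz"]),q2R(p["orientation"])
def ray(n,rc):
    K,t,M=cam(n); return t, M@np.linalg.inv(K)@np.array([rc[1],rc[0],1.])
def atz(n,rc,z):
    t,d=ray(n,rc); return t+d*(z-t[2])/d[2]
def cloud(n,depth):
    K,t,M=cam(n); r,c=np.mgrid[:384,:512]
    P=np.stack([c,r,np.ones_like(c)],-1)@np.linalg.inv(K).T*depth[...,None]
    return P@M.T+t
```

Run:
```python
from h import *
for n in("side","top"):
    p,d=manip.grab_frame(n); cv2.imwrite(f"pics/{n}0.png",p[...,::-1]); np.savez(f"{n}0.npz",p=p,d=d)
    C=cloud(n,d); print(n,cam(n)[1])
    for q in["cap_grip","gate_handle","gate_hinge","bottle_mouth","clamp","cap"]:
        for m in manip.mark_of(n,q)[:3]:
            r,c=map(int,m["centre"]);print(q,m["conf"].__round__(2),r,c,C[min(r,383),min(c,511)].round(3))
s=manip.state();print(manip.tip_extent,{k:np.round(v,3) for k,v in s.items()})
```

```text
side [ 0.34793503 -0.71795279  0.82652748]
cap_grip 0.9 226 252 [0.564 0.046 0.18 ]
cap_grip 0.7 226 193 [0.456 0.209 0.075]
cap_grip 0.49 215 238 [0.588 0.275 0.034]
gate_handle 0.57 210 188 [0.447 0.21  0.127]
gate_hinge 0.68 238 248 [0.558 0.057 0.139]
bottle_mouth 0.59 224 252 [0.565 0.05  0.183]
bottle_mouth 0.47 275 247 [0.548 0.031 0.052]
clamp 0.55 279 248 [0.549 0.027 0.042]
cap 0.73 226 237 [0.579 0.251 0.016]
cap 0.64 232 250 [0.559 0.046 0.164]
top [0.44585005 0.25238976 1.065403  ]
cap_grip 0.82 212 256 [0.578 0.28  0.037]
cap_grip 0.78 262 251 [0.46  0.29  0.035]
gate_handle 0.83 263 286 [0.458 0.213 0.155]
gate_hinge 0.92 205 318 [0.586 0.142 0.109]
gate_hinge 0.29 132 328 [0.789 0.103 0.001]
bottle_mouth 0.9 210 352 [0.567 0.08  0.178]
bottle_mouth 0.2 273 210 [0.433 0.389 0.008]
clamp 0.68 218 340 [0.557 0.094 0.113]
cap 0.78 211 257 [0.58  0.278 0.035]
cap 0.72 264 252 [0.455 0.288 0.031]
cap 0.57 210 355 [0.566 0.075 0.182]
0.019 {'time': np.float64(0.7), 'joint_pos': array([ 0.999,  0.053,  1.613, -0.   ,  1.476, -0.119]), 'joint_vel': array([-0.001,  0.001, -0.002,  0.001,  0.   ,  0.   ]), 'joint_efforts': array([-1.0000e-03, -3.9356e+01, -3.7037e+01, -0.0000e+00,  0.0000e+00,
        0.0000e+00]), 'tool_pos': array([0.273, 0.562, 0.25 ]), 'tool_rot': array([0.   , 0.224, 0.974, 0.   ]), 'contact_force': array([-0.271, -1.165, -0.588]), 'ft_torque': array([-0.   ,  0.006, -0.046]), 'grasp_force': np.float64(0.0), 'gripper_width': np.float64(1.004)}
```

View pics/top0.png

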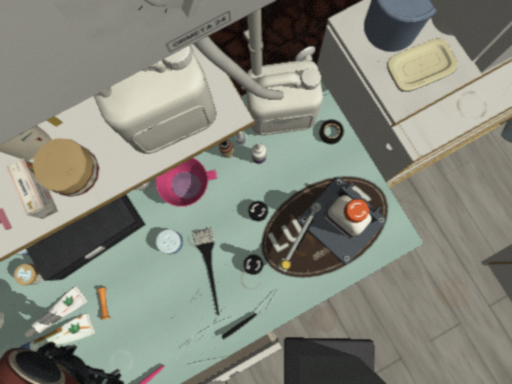

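View pics/side0.png

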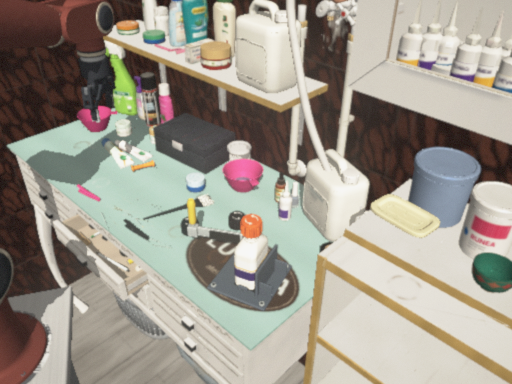

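Top view: the orange cap is at (357,210), the yellow handle at (286,265) and the hinge near (318,205). The black look-alikes are at (258,210) and (252,264). I'll refine these with the depth data.

Create meas.py:
```python
from h import *
def meas(ps=None):
    out={}
    for n in("top","side"):
        p,d=manip.grab_frame(n) if ps is None else ps[n]
        C=cloud(n,d); h=cv2.cvtColor(p,cv2.COLOR_RGB2HSV)
        near=(C[...,2]>.08)&(C[...,2]<.26)&(C[...,0]>.35)&(C[...,0]<.75)&(abs(C[...,1]-.13)<.25)
        o=near&(h[...,1]>150)&((h[...,0]<12)|(h[...,0]>175))&(h[...,2]>90)
        y=near&(h[...,1]>120)&(h[...,0]>17)&(h[...,0]<35)
        for k,m in(("cap",o),("handle",y)):
            P=C[m]
            if len(P)<8: print(n,k,len(P));continue
            zt=np.percentile(P[:,2],95); T=P[P[:,2]>zt-.006]
            print(n,k,len(P),"ztop",zt.round(4),"topmid",((T.min(0)+T.max(0))/2).round(4),"med",np.median(P,0).round(4),"min",P.min(0).round(3),"max",P.max(0).round(3))
            if n=="top" and k=="cap":
                # outer ring of pixels projected at the cap's widest height
                r,c=np.where(m); (cx,cy),rad=cv2.minEnclosingCircle(np.stack([c,r],1).astype(np.float32)); print(" circle",cx,cy,rad,atz(n,(cy,cx),.178).round(4))
            if k=="handle":
                r,c=np.where(m&(C[...,2]>zt-.01)); print(" px",r.mean(),c.mean(),atz(n,(r.mean(),c.mean()),.154).round(4))
```

Run:
```python
from meas import *
ps={n:(lambda z:(z["p"],z["d"]))(np.load(n+"0.npz")) for n in("top","side")}
meas(ps)
C=cloud("top",ps["top"][1])
# hinge pin top, back plate top
print("hinge top",C[200:211,313:324,2].round(3))
m=(C[...,2]>.078)&(C[...,2]<.088)&(abs(C[...,0]-.58)<.12)&(abs(C[...,1]-.07)<.12)
r,c=np.where(m);print("backplate",len(r),C[m].mean(0).round(3)); print(cv2.minAreaRect((C[m][:,:2]*1000).astype(np.float32)))
m=(C[...,2]>.004)&(C[...,2]<.012)&(abs(C[...,0]-.57)<.14)&(abs(C[...,1]-.07)<.14)
print("plate",cv2.minAreaRect((C[m][:,:2]*1000).astype(np.float32)))
for n in("top","side"):
  p=ps[n][0]
  a=p[170:290,240:400] if n=="top" else p[185:315,170:310]
  cv2.imwrite(f"pics/c{n}.png",cv2.resize(a[...,::-1],None,fx=4,fy=4,interpolation=2))
```

```text
top cap 321 ztop 0.183 topmid [0.5675 0.0703 0.1809] med [0.5666 0.0723 0.18  ] min [0.544 0.048 0.165] max [0.59  0.093 0.185]
 circle 356.6180114746094 210.2018585205078 11.823875427246094 [0.5662 0.071  0.178 ]
top handle 64 ztop 0.156 topmid [0.4545 0.2153 0.1536] med [0.4553 0.2154 0.1534] min [0.447 0.205 0.143] max [0.462 0.224 0.157]
 px 264.3709677419355 285.11290322580646 [0.4547 0.2152 0.154 ]
side cap 350 ztop 0.1824 topmid [0.5659 0.0638 0.1803] med [0.5633 0.0525 0.1738] min [0.543 0.042 0.148] max [0.587 0.084 0.184]
side handle 421 ztop 0.1561 topmid [0.5803 0.05   0.1549] med [ 0.6785 -0.0626  0.1393] min [ 0.446 -0.119  0.081] max [0.712 0.219 0.16 ]
 px 252.1069182389937 299.2201257861635 [ 0.6446 -0.0324  0.154 ]
hinge top [[ 0.     0.001 -0.002  0.006  0.008  0.009  0.01   0.011  0.007  0.011
   0.008]
 [ 0.001  0.002  0.005  0.006  0.006  0.01   0.008  0.008  0.006  0.007
   0.008]
 [-0.001  0.006  0.005  0.011  0.005  0.011  0.007  0.008  0.012  0.008
   0.008]
 [ 0.008  0.076  0.084  0.089  0.11   0.11   0.011  0.004  0.01   0.008
   0.005]
 [ 0.078  0.085  0.088  0.108  0.108  0.107  0.106  0.009  0.009  0.011
   0.009]
 [ 0.084  0.083  0.104  0.109  0.109  0.109  0.108  0.106  0.009  0.009
   0.012]
 [ 0.084  0.089  0.103  0.111  0.108  0.108  0.11   0.088  0.008  0.011
   0.008]
 [ 0.086  0.086  0.092  0.109  0.108  0.108  0.107  0.086  0.006  0.005
   0.004]
 [ 0.085  0.088  0.087  0.094  0.096  0.093  0.087  0.083  0.009  0.01
   0.01 ]
 [ 0.081  0.085  0.085  0.083  0.087  0.083  0.083  0.078  0.012  0.011
   0.009]
 [ 0.078  0.076  0.086  0.089  0.086  0.083  0.081  0.003  0.002  0.004
   0.01 ]]
backplate 182 [0.593 0.065 0.083]
((602.6159057617188, 32.6990966796875), (104.49015045166016, 224.99070739746094), 30.604921340942383)
plate ((571.1747436523438, 71.62120819091797), (277.5899353027344, 271.9476318359375), 0.32649731636047363)
```

View pics/ctop.png

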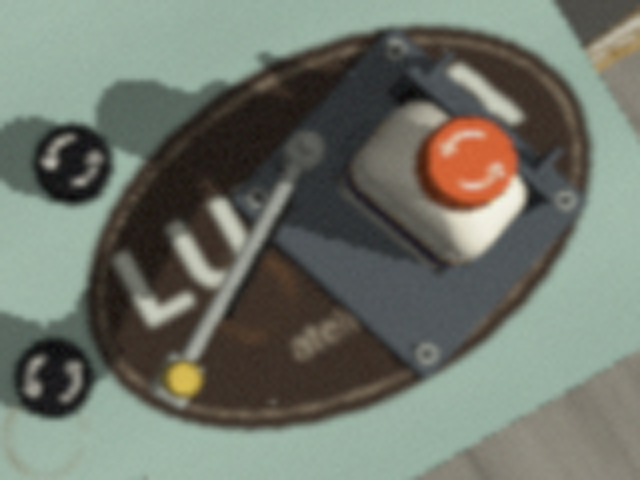

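Run:
```python
from h import *
z=np.load("top0.npz"); C=cloud("top",z["d"])
m=(C[...,2]>.1)&(C[...,2]<.114); m[:195]=0;m[215:]=0;m[:,:308]=0;m[:,326:]=0
r,c=np.where(m);H=atz("top",(r.mean(),c.mean()),.108);print("hinge",r.mean(),c.mean(),H)
h=np.array([.4547,.2152]);v=h-H[:2];print("R",np.hypot(*v),"ang",np.degrees(np.arctan2(v[1],v[0])))
B=np.array([atz("top",(170+y/4,240+x/4),.009)[:2] for x,y in[(395,48),(252,200),(428,354),(566,200)]]);print(B.round(4),B.mean(0))
for i in range(4):
    e=B[(i+1)%4]-B[i];print(np.hypot(*e),np.degrees(np.arctan2(e[1],e[0])))
s=manip.state();M=q2R(s["tool_rot"]);print(M.round(3))
```

```text
hinge 205.23809523809524 317.3809523809524 [0.58561551 0.14276807 0.108     ]
R 0.14961703104223312 ang 151.04545711336206
[[ 0.6586  0.0787]
 [ 0.5633  0.1665]
 [ 0.4725  0.0617]
 [ 0.5661 -0.0229]] [0.5651234  0.07100036]
0.12954761889952204 137.31004936023152
0.13866229938502975 -130.9366251763308
0.12619861695558515 -42.1189856304047
0.1373426702592582 47.68021731472357
[[-0.899  0.437  0.   ]
 [ 0.437  0.899  0.   ]
 [-0.     0.    -1.   ]]
```

The manual's scale: shifts go in shares of 62.5 mm and turns go in units of 0.25 rad. Converting my numbers, -0.045 m is -0.72, -0.0332 m is -0.5312.

Request:
{"name": "hand_motion", "arguments": {"offsets": [[[1,-0.72,-0.5312,0,0,0,0],[1,-0.72,-0.5312,0,0,0,0],[1,-0.72,-0.5312,0,0,0,0],[1,-0.72,-0.5312,0,0,0,0],[1,-0.72,-0.5312,0,0,0,0]]]}}

```text
time: 1.32
tool_pos: [0.4037, 0.3127, 0.2506]
tool_rot: [0.0, 0.224, 0.975, 0.0]
contact_force: [1.0, -0.4, 0.9]
gripper_width: 1.0
grasp_force: 0.0
```

Request:
{"name": "hand_motion", "arguments": {"offsets": [[[1,-0.72,-0.5312,0,0,0,0],[1,-0.72,-0.5312,0,0,0,0],[1,0,0,0,0,0,0],[1,0,0,0,0,0,0]]]}}

```text
time: 1.82
tool_pos: [0.4549, 0.2155, 0.2504]
tool_rot: [-0.0, 0.225, 0.974, 0.0]
contact_force: [-0.2, -0.1, 0.3]
gripper_width: 1.001
grasp_force: 0.0
```

Request:
{"name": "hand_motion", "arguments": {"offsets": [[[1,0,0,0.96,0,0,0],[1,0,0,0.992,0,0,0],[1,0,0,0,0,0,0],[0,0,0,0,0,0,0],[0,0,0,0,0,0,0]]]}}

```text
time: 2.45
tool_pos: [0.4571, 0.2164, 0.1321]
tool_rot: [0.003, 0.224, 0.975, 0.002]
contact_force: [0.4, -0.4, 0.1]
gripper_width: 0.607
grasp_force: 0.0
```

Request:
{"name": "hand_motion", "arguments": {"offsets": [[[0,0,0,0,0,0,0],[0,0,0,0,0,0,0],[0,0,0,0,0,0,0]]]}}

```text
time: 2.82
tool_pos: [0.456, 0.2154, 0.1303]
tool_rot: [0.001, 0.225, 0.974, 0.001]
contact_force: [-1.5, -0.8, 6.0]
gripper_width: 0.214
grasp_force: 58.3
```

In the tool's units: -0.0201 m is -0.3216, -0.0002 m is -0.0032, -0.134 rad is -0.536.

Request:
{"name": "hand_motion", "arguments": {"offsets": [[[0,-0.0032,-0.3216,0,0,0,-0.536],[0,-0.0032,-0.3216,0,0,0,-0.536],[0,-0.0032,-0.3216,0,0,0,-0.536],[0,-0.0032,-0.3216,0,0,0,-0.536]]]}}

```text
time: 3.32
tool_pos: [0.4363, 0.1383, 0.1303]
tool_rot: [0.001, -0.044, 0.999, 0.001]
contact_force: [-1.8, 2.3, 5.9]
gripper_width: 0.218
grasp_force: 59.7
```

Create g.py:
```python
from h import *
s=manip.state();t=s["tool_pos"];M=q2R(s["tool_rot"]);v=t[:2]-[.5856,.1428]
a=np.degrees(np.arctan2(v[1],v[0]))%360;print(t.round(4),"R",np.hypot(*v).round(4),"g",np.radians(228-a).round(3),"toolx",np.degrees(np.arctan2(M[1,0],M[0,0])).round(1),"j",np.round(s["joint_pos"],2),"F",np.round(s["contact_force"],1))
```

```bash
python3 g.py
```

```text
[0.4363 0.1383 0.1303] R 0.1493 g 0.808 toolx -175.0 j [ 0.14 -0.26  2.11  0.    1.29 -1.52] F [-1.8  2.3  5.9]
```

Request:
{"name": "hand_motion", "arguments": {"offsets": [[[0,-0.0032,-0.3216,0,0,0,-0.536],[0,-0.0032,-0.3216,0,0,0,-0.536],[0,-0.0032,-0.3216,0,0,0,-0.536],[0,-0.0032,-0.3216,0,0,0,-0.536]]]}}

```text
time: 3.82
tool_pos: [0.4593, 0.0614, 0.1303]
tool_rot: [0.0, -0.307, 0.952, 0.0]
contact_force: [-3.4, 0.8, 8.1]
gripper_width: 0.222
grasp_force: 59.9
```

```bash
python3 g.py
```

```text
[0.4593 0.0614 0.1303] R 0.1503 g 0.266 toolx -144.3 j [-0.03 -0.24  2.09  0.    1.29 -2.22] F [-3.4  0.8  8.1]
```

Request:
{"name": "hand_motion", "arguments": {"offsets": [[[0,-0.0032,-0.3216,0,0,0,-0.536],[0,-0.0016,-0.16,0,0,0,-0.268],[0,0,0,0,0,0,0]]]}}

```text
time: 4.2
tool_pos: [0.4785, 0.0369, 0.1303]
tool_rot: [-0.0, -0.399, 0.917, -0.001]
contact_force: [-3.3, -3.4, 7.3]
gripper_width: 0.219
grasp_force: 60.0
```

```bash
python3 g.py
```

```text
[0.4785 0.0369 0.1303] R 0.1506 g 0.058 toolx -133.0 j [-0.08 -0.2   2.06 -0.    1.28 -2.47] F [-3.3 -3.4  7.3]
```

Nudge into the stop without turning, watching the force.

In the tool's units: -0.006 m is -0.096, -0.003 m is -0.048, -0.04 rad is -0.16.

Request:
{"name": "hand_motion", "arguments": {"offsets": [[[0,0,-0.096,0,0,0,-0.16],[0,0,-0.048,0,0,0,0],[0,0,0,0,0,0,0]]]}}

```text
time: 4.58
tool_pos: [0.4842, 0.0315, 0.1303]
tool_rot: [-0.001, -0.418, 0.909, -0.001]
contact_force: [-8.4, -3.9, 10.8]
gripper_width: 0.219
grasp_force: 60.2
```

```bash
python3 g.py
```

```text
[0.4842 0.0315 0.1303] R 0.1506 g 0.006 toolx -130.6 j [-0.09 -0.18  2.04 -0.    1.28 -2.52] F [-8.4 -3.9 10.8]
```

Request:
{"name": "hand_motion", "arguments": {"offsets": [[[0,0,-0.048,0,0,0,0],[0,0,0,0,0,0,0]]]}}

```text
time: 4.82
tool_pos: [0.485, 0.0306, 0.1302]
tool_rot: [-0.003, -0.418, 0.908, 0.001]
contact_force: [-15.3, 1.6, 16.0]
gripper_width: 0.219
grasp_force: 60.9
```

```bash
python3 g.py
```

```text
[0.485  0.0306 0.1302] R 0.1507 g -0.002 toolx -130.6 j [-0.09 -0.18  2.04 -0.    1.29 -2.52] F [-15.3   1.6  16. ]
```

Request:
{"name": "hand_motion", "arguments": {"offsets": [[[0,0,-0.048,0,0,0,0],[0,0,0,0,0,0,0]]]}}

```text
time: 5.08
tool_pos: [0.4851, 0.0305, 0.1301]
tool_rot: [-0.005, -0.418, 0.908, 0.005]
contact_force: [-25.6, 8.0, 22.9]
gripper_width: 0.22
grasp_force: 62.8
```

```bash
python3 g.py
```

```text
[0.4851 0.0305 0.1301] R 0.1507 g -0.003 toolx -130.6 j [-0.09 -0.17  2.03  0.    1.29 -2.53] F [-25.6   8.   22.9]
```

Request:
{"name": "hand_motion", "arguments": {"offsets": [[[0,0,0.064,0,0,0,0],[0.9,0,0,0,0,0,0],[0.9,0,0,0,0,0,0],[0.9,0,0,0,0,0,0],[0.9,0,0,0,0,0,0]]]}}

```text
time: 5.7
tool_pos: [0.4859, 0.031, 0.1281]
tool_rot: [-0.0, -0.417, 0.909, 0.0]
contact_force: [-0.3, -0.4, -0.6]
gripper_width: 0.9
grasp_force: 0.0
```

```bash
python3 g.py
```

```text
[0.4859 0.031  0.1281] R 0.1498 g -0.005 toolx -130.7 j [-0.09 -0.17  2.04  0.    1.28 -2.52] F [-0.3 -0.4 -0.6]
```

In the tool's units: -0.06 m is -0.96, -0.05 m is -0.8, 0.166 rad is 0.664.

Request:
{"name": "hand_motion", "arguments": {"offsets": [[[1,0,0,-0.96,0,0,0],[1,0,0,-0.96,0,0,0],[1,0,0,-0.8,0,0,0.664],[1,0,0,0,0,0,0.664],[1,0,0,0,0,0,0.664]]]}}

```text
time: 6.32
tool_pos: [0.4864, 0.031, 0.2994]
tool_rot: [0.001, -0.177, 0.984, -0.0]
contact_force: [0.2, -0.1, 0.1]
gripper_width: 0.994
grasp_force: 0.0
```

Request:
{"name": "hand_motion", "arguments": {"offsets": [[[1,0,0,0,0,0,0.664],[1,0,0,0,0,0,0.664],[1,0,0,0,0,0,0.664],[1,0,0,0,0,0,0]]]}}

```text
time: 6.82
tool_pos: [0.4859, 0.0311, 0.2981]
tool_rot: [-0.0, 0.067, 0.998, 0.0]
contact_force: [-0.5, 0.3, -0.2]
gripper_width: 0.996
grasp_force: 0.0
```

```bash
python3 g.py
```

Run:
```python
from meas import *
ps={n:manip.grab_frame(n) for n in("top","side")}
meas(ps)
K,t,M=cam("top");s=manip.state()
a=ps["top"][0][170:290,240:400];b=ps["side"][0][185:305,170:330]
cv2.imwrite("pics/after.png",cv2.resize(np.vstack([a,b])[...,::-1],None,fx=2.5,fy=2.5,interpolation=2))
```

```text
[0.4859 0.0311 0.2981] R 0.1497 g -0.005 toolx 172.3 j [-0.09 -0.31  1.86  0.    1.59 -1.53] F [-0.5  0.3 -0.2]
top cap 319 ztop 0.1829 topmid [0.5688 0.0683 0.1813] med [0.5682 0.0709 0.18  ] min [0.546 0.046 0.156] max [0.592 0.091 0.186]
 circle 357.4498291015625 209.794677734375 11.88353157043457 [0.5671 0.0693 0.178 ]
top handle 72 ztop 0.1551 topmid [0.482  0.0335 0.1526] med [0.4831 0.0381 0.1488] min [0.477 0.026 0.098] max [0.732 0.36  0.156]
 px 252.2888888888889 372.6222222222222 [0.4824 0.0351 0.154 ]
side cap 346 ztop 0.1822 topmid [0.5676 0.0617 0.1806] med [0.565  0.0507 0.1736] min [0.544 0.04  0.147] max [0.589 0.082 0.185]
side handle 489 ztop 0.156 topmid [ 0.5941 -0.0404  0.1546] med [ 0.6774 -0.0597  0.1374] min [ 0.475 -0.119  0.081] max [0.711 0.038 0.159]
 px 261.7925531914894 296.77127659574467 [ 0.6296 -0.0586  0.154 ]
```

View pics/after.png

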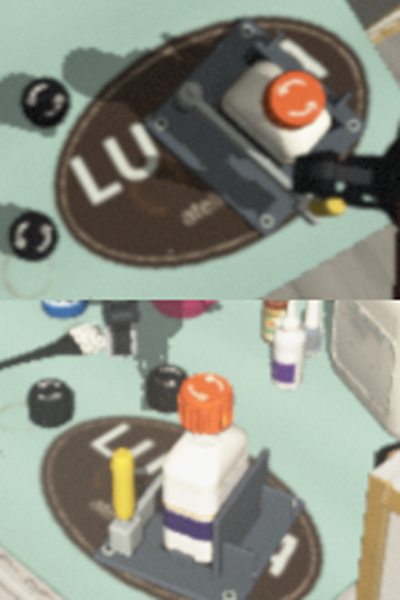

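The gate arm now lies along the bottle, with the handle at the shut position. Next is the cap.

Request:
{"name": "hand_motion", "arguments": {"offsets": [[[1,-0.6192,0.3824,0,0,0,0],[1,-0.6192,0.3824,0,0,0,0],[1,0,0,0.72,0,0,0],[1,0,0,0.72,0,0,0],[1,0,0,0,0,0,0]]]}}

```text
time: 7.55
tool_pos: [0.5664, 0.068, 0.2034]
tool_rot: [-0.005, 0.067, 0.998, -0.0]
contact_force: [-0.4, -0.4, -0.2]
gripper_width: 1.003
grasp_force: 0.0
```

```bash
python3 g.py
```

```text
[0.5664 0.068  0.2034] R 0.0772 g -0.481 toolx 172.3 j [-0.01 -0.04  1.78 -0.    1.41 -1.45] F [-0.4 -0.4 -0.2]
```

Request:
{"name": "hand_motion", "arguments": {"offsets": [[[1,0,0,0.48,0,0,0],[1,0,0,0.224,0,0,0],[1,0,0,0,0,0,0]]]}}

```text
time: 7.92
tool_pos: [0.569, 0.0679, 0.1646]
tool_rot: [-0.0, 0.068, 0.998, -0.0]
contact_force: [1.2, 0.2, 0.8]
gripper_width: 1.003
grasp_force: 0.0
```

```bash
python3 g.py
```

```text
[0.569  0.0679 0.1646] R 0.0767 g -0.515 toolx 172.2 j [-0.01 -0.    1.81  0.    1.33 -1.45] F [1.2 0.2 0.8]
```

Request:
{"name": "hand_motion", "arguments": {"offsets": [[[0,0,0,0,0,0,0],[0,0,0,0,0,0,0],[0,0,0,0,0,0,0],[0,0,0,0,0,0,0]]]}}

```text
time: 8.43
tool_pos: [0.57, 0.0676, 0.1658]
tool_rot: [0.001, 0.068, 0.998, -0.0]
contact_force: [1.5, -2.6, 4.8]
gripper_width: 0.554
grasp_force: 61.2
```

```bash
python3 g.py
```

```text
[0.57   0.0676 0.1658] R 0.0768 g -0.529 toolx 172.2 j [-0.01 -0.    1.81 -0.    1.33 -1.45] F [ 1.5 -2.6  4.8]
```

Request:
{"name": "hand_motion", "arguments": {"offsets": [[[0,0,0,0.064,0,0,0],[0,0,0,0,0,0,0]]]}}

```text
time: 8.68
tool_pos: [0.5703, 0.0675, 0.1622]
tool_rot: [0.002, 0.068, 0.998, -0.0]
contact_force: [0.0, -2.1, 8.4]
gripper_width: 0.553
grasp_force: 61.6
```

Request:
{"name": "hand_motion", "arguments": {"offsets": [[[0,0,0,0.048,0,0,0],[0,0,0,0,0,0,0]]]}}

```text
time: 8.93
tool_pos: [0.5705, 0.0676, 0.1599]
tool_rot: [0.002, 0.068, 0.998, -0.0]
contact_force: [-0.9, -2.6, 10.0]
gripper_width: 0.554
grasp_force: 61.8
```

Request:
{"name": "hand_motion", "arguments": {"offsets": [[[0,0,0,0.024,0,0,0],[0,0,0,0,0,0,0]]]}}

```text
time: 9.18
tool_pos: [0.5706, 0.0677, 0.159]
tool_rot: [0.002, 0.068, 0.998, -0.0]
contact_force: [-2.2, -2.9, 11.2]
gripper_width: 0.558
grasp_force: 62.1
```

Request:
{"name": "hand_motion", "arguments": {"offsets": [[[0,0,0,0,0,0,-0.4],[0,0,0,0,0,0,-0.4],[0,0,0,0,0,0,0]]]}}

```text
time: 9.55
tool_pos: [0.5712, 0.0681, 0.1593]
tool_rot: [0.003, -0.032, 0.999, 0.0]
contact_force: [0.1, -1.1, 10.1]
gripper_width: 0.555
grasp_force: 61.8
```

```bash
python3 g.py; python3 -c "from h import *;print(manip.state()['ft_torque'])"
```

```text
[0.5712 0.0681 0.1593] R 0.076 g -0.543 toolx -176.3 j [-0.01  0.    1.82  0.    1.31 -1.65] F [ 0.1 -1.1 10.1]
[-0.11602498  0.04199803  0.11874551]
```

Request:
{"name": "hand_motion", "arguments": {"offsets": [[[0,0,0,0,0,0,-0.56],[0,0,0,0,0,0,-0.56],[0,0,0,0,0,0,-0.56],[0,0,0,0,0,0,0]]]}}

```text
time: 10.05
tool_pos: [0.5713, 0.0685, 0.1593]
tool_rot: [0.003, -0.24, 0.971, -0.0]
contact_force: [-0.4, -0.2, 11.6]
gripper_width: 0.556
grasp_force: 61.8
```

Request:
{"name": "hand_motion", "arguments": {"offsets": [[[0,0,0,0,0,0,-0.56],[0,0,0,0,0,0,-0.6],[0,0,0,0,0,0,-0.56],[0,0,0,0,0,0,0]]]}}

```text
time: 10.55
tool_pos: [0.5712, 0.0686, 0.1593]
tool_rot: [0.003, -0.442, 0.897, -0.001]
contact_force: [0.1, 0.8, 11.3]
gripper_width: 0.555
grasp_force: 61.8
```

```bash
python3 g.py
```

Run:
```python
from meas import *
print(manip.state()['ft_torque'])
p,d=manip.grab_frame("side");b=p[185:305,170:330];cv2.imwrite("pics/tw.png",cv2.resize(b[...,::-1],None,fx=4,fy=4,interpolation=2))
```

```text
[0.5712 0.0686 0.1593] R 0.0756 g -0.541 toolx -127.6 j [-0.01  0.    1.82  0.    1.31 -2.5 ] F [ 0.1  0.8 11.3]
[0.08596258 0.11063563 0.10686775]
```

View pics/tw.png

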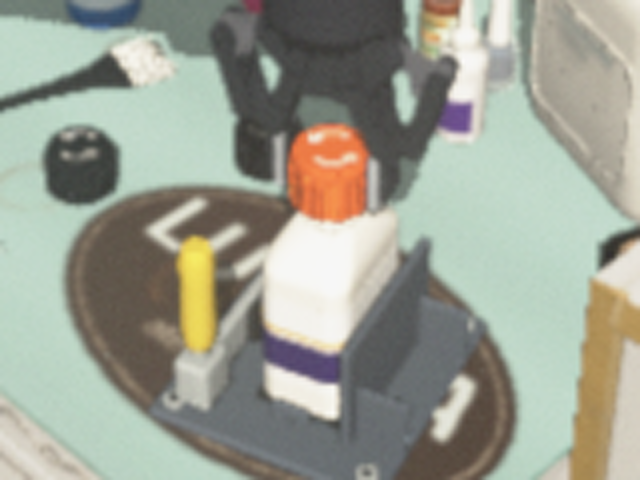

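In the tool's units: -0.006 m is -0.096.

Request:
{"name": "hand_motion", "arguments": {"offsets": [[[0,0,0,-0.096,0,0,0],[0,0,0,-0.096,0,0,0],[0,0,0,0,0,0,0]]]}}

```text
time: 10.98
tool_pos: [0.5689, 0.0682, 0.1676]
tool_rot: [-0.0, -0.441, 0.897, 0.0]
contact_force: [0.9, 0.2, -0.2]
gripper_width: 0.549
grasp_force: 61.5
```

```bash
python3 g.py
```

```text
[0.5689 0.0682 0.1676] R 0.0764 g -0.513 toolx -127.6 j [-0.01 -0.    1.81  0.    1.33 -2.5 ] F [ 0.9  0.2 -0.2]
```

Request:
{"name": "hand_motion", "arguments": {"offsets": [[[0,0,0,-0.16,0,0,0],[0,0,0,-0.24,0,0,0],[0,0,0,-0.24,0,0,0],[0,0,0,-0.224,0,0,0],[0,0,0,-0.224,0,0,0]]]}}

```text
time: 11.6
tool_pos: [0.5692, 0.068, 0.2372]
tool_rot: [0.0, -0.441, 0.897, -0.0]
contact_force: [-0.5, 1.2, 0.9]
gripper_width: 0.547
grasp_force: 61.6
```

Request:
{"name": "hand_motion", "arguments": {"offsets": [[[0,0,0,0,0,0,0],[0,0,0,0,0,0,0],[0,0,0,0,0,0,0]]]}}

```text
time: 11.98
tool_pos: [0.5686, 0.068, 0.2348]
tool_rot: [-0.001, -0.441, 0.897, 0.0]
contact_force: [-0.3, -0.9, -0.5]
gripper_width: 0.551
grasp_force: 61.6
```

```bash
python3 g.py
```

Run:
```python
from meas import *
ps={n:manip.grab_frame(n) for n in("top","side")}
meas(ps)
a=ps["top"][0][170:290,240:400];b=ps["side"][0][185:305,170:330]
cv2.imwrite("pics/end.png",cv2.resize(np.vstack([a,b])[...,::-1],None,fx=2.5,fy=2.5,interpolation=2))
```

```text
[0.5686 0.068  0.2348] R 0.0767 g -0.51 toolx -127.6 j [-0.01 -0.06  1.75  0.    1.45 -2.5 ] F [-0.3 -0.9 -0.5]
top cap 29 ztop 0.2505 topmid [0.5744 0.089  0.2489] med [0.5736 0.0896 0.2471] min [0.568 0.086 0.233] max [0.581 0.093 0.252]
 circle 353.5 201.5 4.301262855529785 [0.5841 0.0769 0.178 ]
top handle 0
side cap 295 ztop 0.251 topmid [0.5653 0.0656 0.2491] med [0.5596 0.0534 0.2461] min [0.544 0.042 0.216] max [0.586 0.087 0.253]
side handle 490 ztop 0.1566 topmid [ 0.5949 -0.04    0.1567] med [ 0.6772 -0.0602  0.1375] min [ 0.475 -0.12   0.08 ] max [0.713 0.04  0.163]
 px 261.64942528735634 298.17816091954023 [ 0.6325 -0.0589  0.154 ]
```

View pics/end.png

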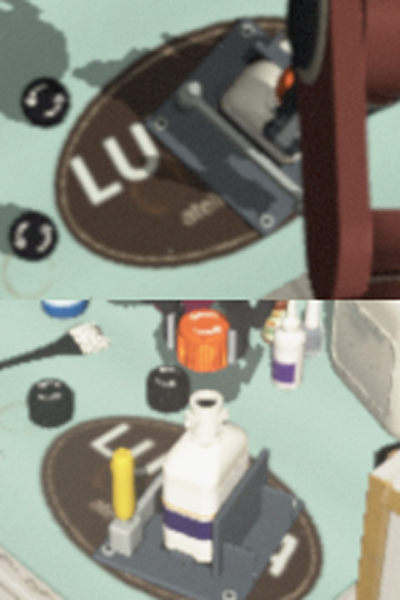

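The cap is off and upright, with its top at 0.250 m, so its lower edge is 5 cm above the open mouth. The bottle stands in the shut clamp.

```bash
python3 -c "from plant import manip;print(manip.job_done())"
```

```text
the job is handed in; nothing more can be done
None
```

I shut the gate to its stop, then pressed, twisted (60°) and lifted off the cap; the job is handed in with the cap held upright about 5 cm above the open mouth and the bottle standing in the shut clamp (about 12 s used).

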